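Close up the console dock and ratchet its clamp tight

ROBOT

A 6-joint arm with a two-finger parallel gripper is mounted at the origin on the work surface. World frame = base frame: x ahead of the robot, y to its left, z up, the work surface at z = 0. Lengths are in m, angles in rad, forces in N, time in s.
With the tool pointing down it reaches from about 0.325 to 0.775 m from the base axis. Payload 5.5 kg.
Tool frame: the origin (TCP) lies midway between the tips of the shut fingers; the grasp point (between the pads) lies 19 mm behind it (pinch_z is the distance from the TCP to the grasp point, in m); z points along the fingers, y is the direction in which the jaws open and shut (so a half turn about z gives the same grasp; the last joint's range is limited). The gripper opens to 88 mm and grips with 3 to 60 N. Pads are 20 mm wide; open, the fingers measure 115 mm over their backs; the gripper's body (75 mm by 178 mm) begins 61 mm behind the grasp point.
Start: joints at [1.153, 0.091, 1.231, -0, 1.82, -0.057], TCP at [0.212, 0.561, 0.223] pointing down, gripper open.
Joint ranges: [-2.87, 2.87], [-0.86, 2.18], [0.17, 2.46], [-1.51, 4.65], [0.06, 2.69], [-2.65, 2.65]. Speed limits (rad/s): [2.57, 2.57, 3.01, 3.14, 3.14, 3.14].

INTERFACE

Orientations are given as a unit quaternion [x, y, z, w].
In Python, from bench import * gives the robot as it stands.
- The arm moves only by the shell command python3 -m jog 'ROWS' [FORCE]. ROWS is text: rows parted by semicolons, each of 7 numbers parted by spaces: the opening, from 0 (shut) to 1 (fully open), then the shift along the tool's x, y, z in mm, then the turn, a rotation vector about the tool's x, y, z in degrees. A call has exactly 8 rows; each row shifts and turns the commanded pose from where the row before left it, along the tool's axes as they then stand; what a row does not reach is not made up. A row lasts 1/10 s, in which the tool goes at most 50 mm and 8.59 degrees, less where a joint would pass 70% of its speed; a pose out of reach is approached as far as the arm can. A call is refused whole if a number of a shift passes 50 or a number of a turn 8.59, either way. A call with a gripper value outside its range is refused whole. The fingers move at their own pace and stop on an object; FORCE is the grip in N (left out, the last holds). Time passes only in rows, so rows that do not move let the fingers close, or fill a call up. It gives the time, the measured TCP pose, the force and the opening at its end, in the units of the state.
- get_state(): the state, without advancing time (a new reading comes with each control period).
- capture(name): name is "scene" or "top" or "wrist"; returns a dict with "image" (420x560x3 uint8, red, green, blue), "range_z" (420x560 float32, m along the optical axis (not along the pixel's ray), 0 where there is no reading), "K" (3x3 intrinsics, pixels), "rvec" (rotation vector, rad) and "tvec" (3), from world to camera coordinates, as OpenCV has them. Camera axes: x right, y down, z forward; pixel columns grow to the right and rows downward; lengths in m; the calibration is good to about 2 mm. A picture is of the moment at which its call begins.
- finish_job(): hands the job in, once; it reports no verdict.
The state is a dict: "time_s": time; "joint_pos": joint angles; "qvel": joint speeds; "effort": joint torques, N m; "tool_pos": TCP position; "ee_rot": TCP orientation; "wrist_force": force on the tool from outside, world axes, zero at the start; "moment": the same for the moment, N m; "width": finger opening in m.
Only numpy, scipy, OpenCV 4.12 (cv2) and the standard library are available. Lean on these libraries where they do the work, as an engineer would, in place of code of your own. Each camera call takes 0.05 s, during which the arm holds its last target.

TASK

Press and let go the orange button so that the dock's telescoping bar draws in to its next hole and the button pops up again. Then swing the ratchet wrench that sits on the brass nut back and forth, tightening clockwise (seen from above), until the red clamp shoe is pressed against the bar. Lift the wrench off, lay it flat on the green tool mat with all of it on the mat, and leave the console and the other things where they are.

Things in the scene. Friction and masses are not known exactly. Their poses are not given: they have to be found in the camera images.
- dock: Console dock, fixed: rubberwood board 360 x 360 mm, 18 mm thick. Origin on the table under the nut's axis; the board spans dock x -170 to +190 mm, y +-180 mm; z up. A telescoping bar runs along dock y at x +65 mm, axis 48 mm above the table, outer tube 30 mm thick with a black collar (top 67 mm above the table) carrying the orange button.
- post_left (a point): Top of a black rubber post 16 mm thick, 63 mm above the table, at dock x -85, y +117 mm. A like post stands at y -117 mm. They let the wrench swing about 0.75 rad each way from its middle position (handle along dock -x).
- nut_axis (a point): Point on the nut's vertical axis at the board's top face, 18 mm above the table. The brass nut has 12 upright teeth, 47 mm across the tips, over a plain fixed shoulder 50 mm across and 10 mm high; its top is 30 mm above the board. It does not rise or sink as it turns.
- nut (a joint): Turn of the brass nut, rad, growing clockwise seen from above (tightening). Starts at 0 to 0.4; tight above 2.4; hard stop at 3.1, best not rammed. Turning takes about 0.4 N m; it stays where it is left. The red clamp shoe beside it creeps 3 mm per rad towards the bar and touches it at 2.5.
- bar (a joint): How far the inner tube with its grey end plate has drawn in, m: 0 to 0.001 at the start, 0.040 at the next hole, also the end of its travel. With the button down an inner spring draws it in (towards dock -y) at about 18 mm/s; no push is needed. Hold the button about half a second; it then rides on the tube and pops up when the hole arrives. Holding longer does no harm.
- bar_end (a point): Middle of the top edge of the grey end plate, above the bar's axis, 80 mm above the table.
- button (a joint): How far the sprung orange button is pushed in, m: 0 (up) to 0.006 (fully down; frees the bar from about 0.004). It takes 1.7 N to start and 5 N fully down.
- button_top (a point): Centre of the top face of the round orange button (26 mm across), pressed straight down. Up, it stands 9 mm above the collar, 76 mm above the table.
- wrench: Loose ratchet wrench, 200 mm long, 0.38 kg. Steel ring head 76 mm across (pawl housings at its sides reach 48 mm from the axis), 53 mm bore, 30 mm high; handle along its -x. Origin: centre of the head's underside; z up. It starts flat on the board, ring round the nut (1.5 mm play), handle within 0.35 rad of dock -x. Clear of the nut once lifted 32 mm if level; it may sag a little.
- wrench_grip (a point): Where to grip: middle of the handle's section, 75 mm from the head's axis, 30 mm above the underside, 11 mm outside the centre of mass. The handle is 22 mm wide and 20 mm high, from 33 to 132 mm from the axis. Clockwise strokes (from above) drive the nut after up to 15 degrees of lost motion; counter-clockwise strokes slip freely.
- wrench_heel (a point): Middle of the underside of the blue heel at the handle's end: 28 mm wide, 40 mm high, 132 to 162 mm from the head's axis; its underside is level with the head's.
- mat: Green tool mat with black rim, fixed, 300 mm (its x) by 170 mm (its y), 4 mm thick. Origin under its centre.
- console: Black handheld console, 76 x 186 x 18 mm, lying loose on the dock behind the bar. Origin: centre of its underside. The end plate draws in towards its end but stops short of it.
- controller: Orange hand controller, a rounded slab 55 x 125 x 22 mm. Leave alone.
- tin: Stainless steel tin, 84 mm across, 90 mm high. Leave alone.
- mug: White ceramic mug, 82 mm across, 92 mm high. Leave alone.
- jar: Amber jar, 72 mm across, 100 mm high. Leave alone.
Things that resemble listed ones, but are neither listed nor needed, are in the scene too. What is shaped like the wrench but purple is not meant.

How it is judged:
By the outcome, as a careful person would: the job done as asked, in the order asked, and still so for the second after the job is handed in, with the robot touching nothing.
It also fails if it takes over 72 s, if anything falls off the work surface, if the arm or the gripper's body presses on something with over 40 N, if the wrist force passes 120 N, or if a joint passes its speed limit or range.

## Working session

There is one attempt and no reset: what is moved stays moved. The work goes in short steps, Python scripts to look and compute and a shell command to move; the robot and the scene stay as the last step left them, time stands still between calls to the robot, and variables do not carry over. Pictures are saved under pics/ and viewed, and the job is handed in when it is done.

```bash
ls; mkdir -p pics; python3 - <<'E'
from bench import *
import cv2,numpy as np
s=get_state();print({k:np.round(v,3) for k,v in s.items()})
for n in ["scene","top"]:
    c=capture(n);cv2.imwrite(f"pics/{n}0.png",c["image"][:,:,::-1]);np.savez(f"{n}0.npz",**c)
E
```

```text
pics
{'time_s': np.float64(0.0), 'joint_pos': array([ 1.153,  0.092,  1.232,  0.   ,  1.82 , -0.057]), 'qvel': array([-0.002,  0.001,  0.   , -0.001,  0.001, -0.   ]), 'effort': array([ 3.0000e-03, -4.4645e+01, -4.0645e+01,  7.0000e-02,  2.9000e-02,
       -0.0000e+00]), 'tool_pos': array([0.212, 0.561, 0.222]), 'ee_rot': array([ 0.179,  0.984, -0.001, -0.   ]), 'wrist_force': array([ 0.099,  0.718, -0.374]), 'moment': array([0.011, 0.029, 0.021]), 'width': np.float64(0.088)}
```

View pics/scene0.png

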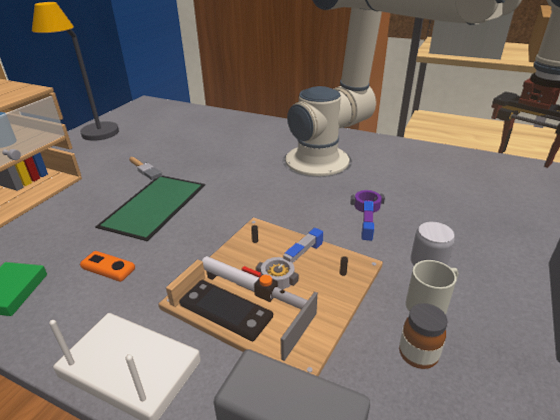

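View pics/top0.png

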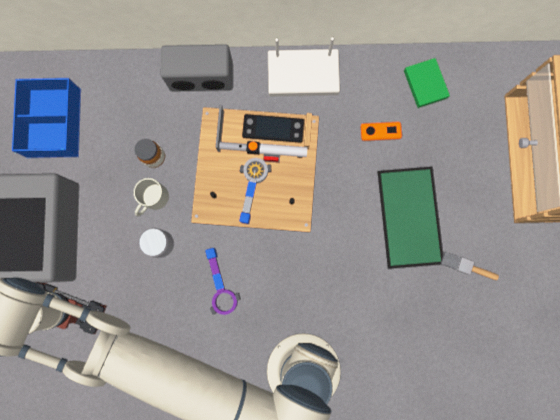

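The top view shows the dock (board around 255,170), button at (254,146), wrench ring (255,170) with its handle down to (245,217), and posts at (213,195) and (292,201). The mat is around (410,217). The purple decoy is at (222,300).

```bash
cat > h.py <<'E'
import cv2,numpy as np
def load(n): return dict(np.load(n))
def Rt(c): return cv2.Rodrigues(c["rvec"])[0],np.asarray(c["tvec"]).ravel()
def cloud(c):
    R,t=Rt(c);K=c["K"];z=c["range_z"];v,u=np.mgrid[:z.shape[0],:z.shape[1]]
    p=np.stack([(u-K[0,2])/K[0,0]*z,(v-K[1,2])/K[1,1]*z,z],-1)
    return (p-t)@R
def onplane(c,u,v,h):
    R,t=Rt(c);K=c["K"];d=R.T@np.array([(u-K[0,2])/K[0,0],(v-K[1,2])/K[1,1],1]);o=-R.T@t
    return o+d*(h-o[2])/d[2]
def proj(c,P):
    return cv2.projectPoints(np.array(P,float).reshape(-1,1,3),c["rvec"],c["tvec"],c["K"],None)[0].reshape(-1,2)
E
python3 - <<'E'
from h import *
c=load("top0.npz");W=cloud(c);im=c["image"].astype(int)
r,g,b=im[...,0],im[...,1],im[...,2]
print(c["K"],-Rt(c)[0].T@Rt(c)[1])
hsv=cv2.cvtColor(c["image"],cv2.COLOR_RGB2HSV)
H,S,V=[hsv[...,i].astype(int) for i in range(3)]
def reg(m,name,box):
    k=np.zeros(m.shape,bool);k[box[1]:box[3],box[0]:box[2]]=1;k&=m
    v,u=np.nonzero(k);print(name,k.sum(),u.mean().round(2),v.mean().round(2),np.median(W[k],0).round(4));return k
ob=reg((H<15)&(S>200)&(V>150),"button",(235,130,275,160))
reg((V<60),"postR",(205,188,222,203));reg((V<60),"postL",(284,193,300,208))
heel=reg((H>100)&(H<130)&(S>150),"heel",(235,205,255,225))
reg((H>100)&(H<130)&(S>150),"handle blue all",(235,180,260,225))
m=reg((H>50)&(H<90)&(S>80),"mat",(370,160,450,275))
cs=cv2.findContours(m.astype(np.uint8),0,2)[0];cc=max(cs,key=cv2.contourArea);print(cv2.minAreaRect(cc))
for q in cv2.boxPoints(cv2.minAreaRect(cc)):print(q,onplane(c,*q,.004).round(4))
# board
wood=(abs(W[...,2]-.018)<.006)&(H>5)&(H<25)&(S>80)
k=reg(wood,"wood",(185,100,325,240))
cs=cv2.findContours(k.astype(np.uint8),0,2)[0];R_=cv2.minAreaRect(np.vstack(cs));print(R_)
for q in cv2.boxPoints(R_):print(q,onplane(c,*q,.018).round(4))
big=cv2.resize(c["image"][95:240,185:325],None,fx=5,fy=4,interpolation=cv2.INTER_CUBIC)
cv2.imwrite("pics/topz.png",cv2.resize(c["image"][95:240,185:325],None,fx=4,fy=4,interpolation=cv2.INTER_CUBIC)[:,:,::-1])
E
```

```text
[[508.03520405   0.         281.2695683 ]
 [  0.         508.03520405 208.05372894]
 [  0.           0.           1.        ]] [0.28147451 0.04618431 1.53088097]
button 51 262.24 152.94 [0.6258 0.098  0.055 ]
postR 16 213.0 194.75 [0.5142 0.2548 0.0603]
postL 12 291.33 200.83 [0.4911 0.0263 0.0625]
heel 81 244.53 217.44 [0.4462 0.1617 0.0573]
handle blue all 175 247.68 202.13 [0.5119 0.1521 0.0584]
mat 4674 410.15 217.2 [ 0.442  -0.3324  0.0042]
((410.28472900390625, 217.0313720703125), (93.90870666503906, 50.60445785522461), 83.75808715820312)
[380.0273 173.1064] [ 0.58   -0.2479  0.004 ]
[430.33176 167.60435] [ 0.5941 -0.4019  0.004 ]
[440.54214 260.95636] [ 0.3101 -0.4166  0.004 ]
[390.2377  266.45837] [ 0.2965 -0.2662  0.004 ]
wood 8881 252.09 178.16 [0.5552 0.1671 0.0179]
((254.9823455810547, 169.22940063476562), (119.18635559082031, 116.11849212646484), 4.39870548248291)
[191.11176 222.54704] [0.4378 0.3263 0.018 ]
[200.01762  106.770584] [0.7963 0.3005 0.018 ]
[318.85294 115.91176] [ 0.7596 -0.0652  0.018 ]
[309.94708 231.68822] [ 0.4037 -0.0289  0.018 ]
```

View pics/topz.png

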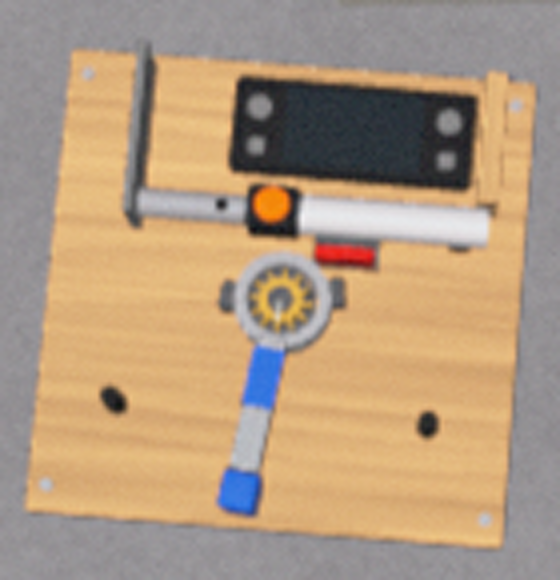

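```bash
python3 - <<'E'
from h import *
c=load("top0.npz");f=lambda x,y:(185+(x+.5)/4-.5,95+(y+.5)/4-.5)
for n,x,y,h in [("ring",283,300,.048),("nut",281,299,.048),("button",271,204,.076),("postl",111,398,.063),("postr",428,422,.063),("heel",239,493,.058),("gripmid",252,440,.058),("handle-start",266,375,.058),("endplate",138,210,.08)]:
    print(n,onplane(c,*f(x,y),h).round(4))
s=load("scene0.npz")
cv2.imwrite("pics/sz.png",cv2.resize(s["image"][210:360,150:390],None,fx=3.3,fy=3.3,interpolation=cv2.INTER_CUBIC)[:,:,::-1])
yaw=-.098;R=np.array([[np.cos(yaw),-np.sin(yaw)],[np.sin(yaw),np.cos(yaw)]]);n=np.array([.588,.133])
def d2w(x,y,z): return [*(n+R@np.array([x,y])/1000),z]
for cam,nm in ((c,"t"),(s,"s")):
    im=cam["image"].copy();im=cv2.resize(im,None,fx=4,fy=4,interpolation=cv2.INTER_CUBIC)
    P=[d2w(-85,117,.063),d2w(-85,-117,.063),d2w(0,0,.048),d2w(-170,-180,.018),d2w(-170,180,.018),d2w(190,-180,.018),d2w(190,180,.018)]+[d2w(38*np.cos(a),38*np.sin(a),.048) for a in np.arange(0,6.3,.4)]
    for q in proj(cam,P): cv2.circle(im,tuple(int(v) for v in q*4+1.5),2,(255,0,255),-1)
    im=im[380:960,740:1300] if nm=="t" else im[860:1440,640:1440]
    cv2.imwrite(f"pics/ov{nm}.png",im[:,:,::-1])
E
```

```text
ring [0.5892 0.1301 0.048 ]
nut [0.59   0.1316 0.048 ]
button [0.6553 0.1365 0.076 ]
postl [0.5155 0.256  0.063 ]
postr [0.4934 0.0245 0.063 ]
heel [0.4444 0.1633 0.058 ]
gripmid [0.4832 0.1534 0.058 ]
handle-start [0.5312 0.1427 0.058 ]
endplate [0.6517 0.2337 0.08  ]
```

View pics/ovt.png

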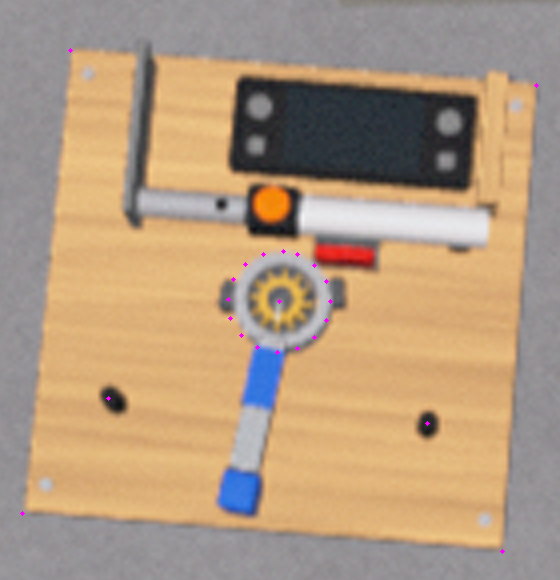

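View pics/ovs.png

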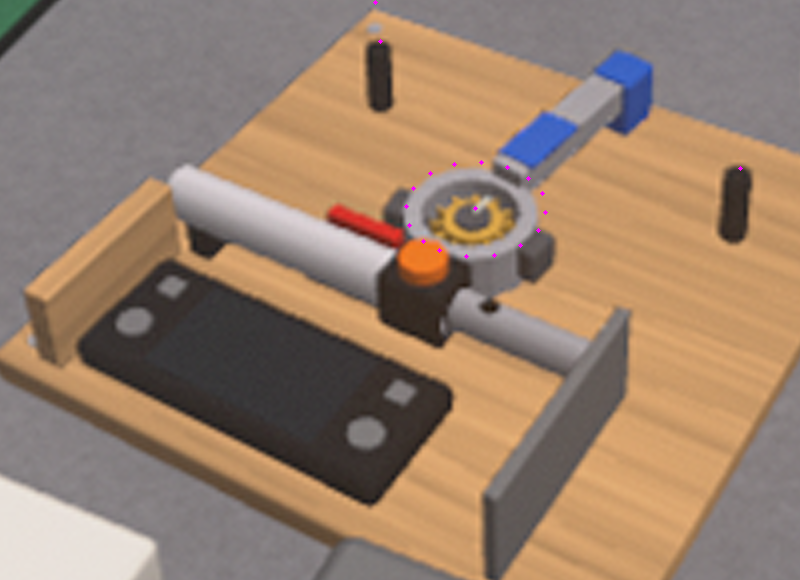

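Overlay agrees within 2–3 mm. Nut axis is about (0.590, 0.131), dock yaw about −0.098, button about (0.655, 0.136). Next I work out the move to above the button.

```bash
cat >> h.py <<'E'
from scipy.spatial.transform import Rotation as Ro
def delta(target,ydeg=None,pos=None):
    from bench import get_state
    s=get_state();R=Ro.from_quat(s["ee_rot"]);
    print("t",round(s["time_s"],2),"pos",np.round(s["tool_pos"],4),"F",np.round(s["wrist_force"],1),"M",np.round(s["moment"],2),"w",round(s["width"],4))
    y=R.as_matrix()[:,1];cur=np.degrees(np.arctan2(y[1],y[0]))
    print("shift mm",np.round(R.inv().apply(np.array(target)-s["tool_pos"])*1000,1),"ydeg",cur.round(2))
    if ydeg is not None:
        M=np.array([[np.sin(np.radians(ydeg)),np.cos(np.radians(ydeg)),0],[-np.cos(np.radians(ydeg)),np.sin(np.radians(ydeg)),0],[0,0,-1]])
        # columns: x = y cross z
        yv=np.array([np.cos(np.radians(ydeg)),np.sin(np.radians(ydeg)),0]);zv=np.array([0,0,-1.]);xv=np.cross(yv,zv)
        print("turn deg",np.round(np.degrees((R.inv()*Ro.from_matrix(np.stack([xv,yv,zv],1))).as_rotvec()),2))
E
python3 - <<'E'
from h import *
delta([.655,.1355,.11],77.5)
E
```

```text
t 0.1 pos [0.2117 0.5611 0.2216] F [-0.1 -0.4 -0.4] M [-0.02  0.01 -0.  ] w 0.0879
shift mm [-565.  -241.6  112. ] ydeg 69.33
turn deg [-0.1  -0.01 -8.17]
```

```bash
python3 -m jog '0 -40 -17 0 0 0 0;0 -40 -17 0 0 0 0;0 -40 -17 0 0 0 0;0 -40 -17 0 0 0 0;0 -40 -17 0 0 0 0;0 -40 -17 0 0 0 0;0 -40 -17 0 0 0 0;0 -40 -17 0 0 0 0' 20
python3 -m jog '0 -40 -17 10 0 0 0;0 -40 -17 10 0 0 0;0 -40 -17 15 0 0 0;0 -40 -17 20 0 0 0;0 -40 -17 20 0 0 0;0 -30 -14 20 0 0 0;0 -15 -6.6 17 0 0 0;0 0 0 0 0 0 -8.2'
python3 - <<'E'
from h import *
from bench import *
delta([.655,.1355,.11],77.5)
c=capture("wrist");cv2.imwrite("pics/w1.png",c["image"][:,:,::-1])
c=capture("top");cv2.imwrite("pics/t1.png",cv2.resize(c["image"][95:240,185:325],None,fx=4,fy=4)[:,:,::-1])
E
```

```text
time_s: 0.9
tool_pos: [0.4641, 0.3197, 0.2222]
ee_rot: [0.179, 0.984, -0.0, -0.0]
wrist_force: [0.5, 0.6, -0.5]
width: 0.0276
time_s: 1.7
tool_pos: [0.6544, 0.1339, 0.1056]
ee_rot: [0.109, 0.994, -0.001, -0.003]
wrist_force: [-1.1, 0.0, -0.3]
width: 0.0002
t 1.7 pos [0.6544 0.1339 0.1056] F [-1.1  0.  -0.3] M [0.03 0.02 0.03] w 0.0002
shift mm [-0.2  1.7 -4.4] ydeg 77.49
turn deg [-0.15 -0.37 -0.01]
```

View pics/w1.png

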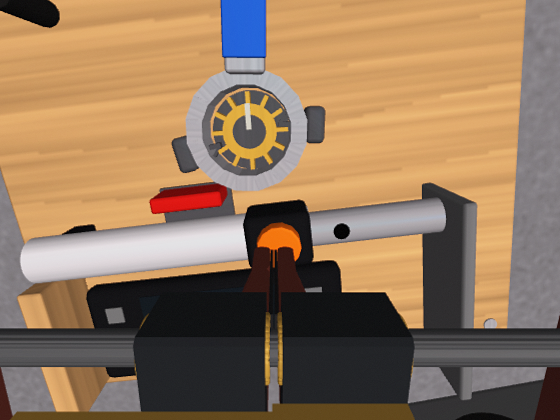

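The wrist view shows the button at about (279,243) partly behind the fingertips, the nut with its white mark at (249,130), and the shoe at (188,198). I'll cross-check these positions.

```bash
python3 - <<'E'
from h import *
from bench import *
c=capture("wrist");np.savez("w1.npz",**c)
hsv=cv2.cvtColor(c["image"],cv2.COLOR_RGB2HSV)
m=((hsv[...,0]<16)&(hsv[...,1]>200)&(hsv[...,2]>170)).astype(np.uint8);m[:200]=0;m[290:]=0;m[:,:245]=0;m[:,320:]=0
v,u=np.nonzero(m);print(u.min(),u.max(),v.min(),v.max(),m.sum())
W=cloud(c);print(np.median(W[m>0],0))
print("btn",onplane(c,279,(v.min()+21),.076))
for q in [(u.min(),v[u==u.min()].mean()),(u.max(),v[u==u.max()].mean()),(279,v.min())]:print(q,onplane(c,*q,.076).round(4))
print("nut",onplane(c,247.5,129.5,.048).round(4),"ring top rad chk",onplane(c,186,125,.048).round(4),onplane(c,306,125,.048).round(4),onplane(c,247,190,.048).round(4),onplane(c,247,69,.048).round(4))
print("handle",onplane(c,244,0,.058).round(4),onplane(c,244,55,.058).round(4))
E
```

```text
254 296 225 255 801
[0.65144386 0.13764521 0.07559458]
btn [0.65642257 0.13831538 0.076     ]
(np.int64(254), np.float64(244.5)) [0.6524 0.1245 0.076 ]
(np.int64(296), np.float64(245.0)) [0.6579 0.148  0.076 ]
(279, np.int64(225)) [0.644 0.141 0.076]
nut [0.5897 0.1337 0.048 ] ring top rad chk [0.5792 0.0982 0.048 ] [0.5947 0.1687 0.048 ] [0.6259 0.1247 0.048 ] [0.5564 0.1414 0.048 ]
handle [0.5243 0.1482 0.058 ] [0.5503 0.1419 0.058 ]
```

```bash
python3 -m jog '0 0 2.5 14 0 -0.3 0;0 0 0 12 0 0 0;0 0 0 6 0 0 0;0 0 0 4 0 0 0;0 0 0 0 0 0 0;0 0 0 0 0 0 0;0 0 0 0 0 0 0;0 0 0 0 0 0 0' 20
python3 - <<'E'
from h import *
from bench import *
delta([.655,.1365,.069])
c=capture("wrist");cv2.imwrite("pics/w2.png",c["image"][:,:,::-1])
E
```

```text
time_s: 2.65
tool_pos: [0.6559, 0.1382, 0.0746]
ee_rot: [0.109, 0.994, -0.0, 0.003]
wrist_force: [-0.9, 0.4, 0.6]
width: 0.0007
t 2.65 pos [0.6559 0.1382 0.0746] F [-0.9  0.4  0.6] M [-0.07 -0.02 -0.05] w 0.0007
shift mm [ 0.6 -1.9  5.6] ydeg 77.51
```

View pics/w2.png

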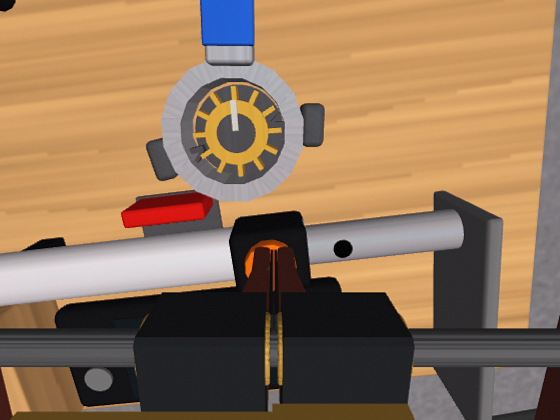

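The tips are right at the button's top. Now I press.

```bash
python3 -m jog '0 0 -1.5 3 0 0 0;0 0 0 2.5 0 0 0;0 0 0 0 0 0 0;0 0 0 0 0 0 0;0 0 0 0 0 0 0;0 0 0 0 0 0 0;0 0 0 0 0 0 0;0 0 0 0 0 0 0'
python3 - <<'E'
from h import *
from bench import *
delta([.655,.1365,.069])
c=capture("wrist");cv2.imwrite("pics/w3.png",c["image"][:,:,::-1])
E
```

```text
time_s: 3.5
tool_pos: [0.6561, 0.1377, 0.0704]
ee_rot: [0.108, 0.994, 0.001, 0.004]
wrist_force: [-0.1, 3.0, 6.1]
width: 0.0002
t 3.5 pos [0.6561 0.1377 0.0704] F [-0.1  3.   6.1] M [ 0.59  0.09 -0.05] w 0.0002
shift mm [ 0.8 -1.4  1.4] ydeg 77.56
```

View pics/w3.png

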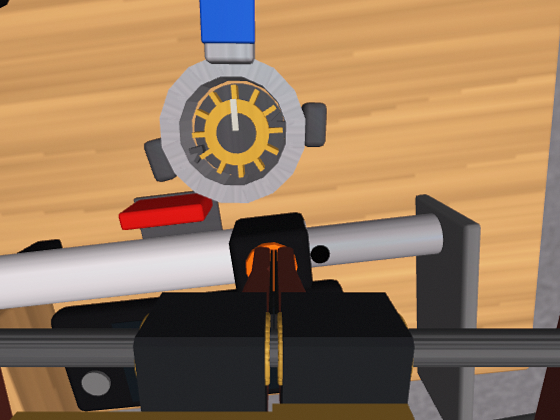

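The bar is drawing in, so I release and head for the wrench.

```bash
python3 -m jog '0 0 0 -8 0 0 0;0 0 0 -20 0 0 0;0 0 0 -25 0 0 0;0.6 20 2 0 0 0 0;0.6 40 4 0 0 0 0;0.6 40 4 0 0 0 0;0.6 30 3 0 0 0 0;0.6 0 0 0 0 0 0'
python3 - <<'E'
from h import *
from bench import *
delta([.5159,.1489,.08],77.8)
c=capture("wrist");cv2.imwrite("pics/w4.png",c["image"][:,:,::-1])
np.savez("w4.npz",**c)
E
```

```text
time_s: 4.35
tool_pos: [0.5284, 0.1783, 0.1214]
ee_rot: [0.108, 0.994, -0.001, 0.002]
wrist_force: [0.1, 0.2, -0.2]
width: 0.0369
t 4.35 pos [0.5284 0.1783 0.1214] F [ 0.1  0.2 -0.2] M [ 0.03 -0.03  0.03] w 0.0369
shift mm [  6.1 -31.3  41.4] ydeg 77.63
turn deg [-0.05  0.23 -0.17]
```

View pics/w4.png

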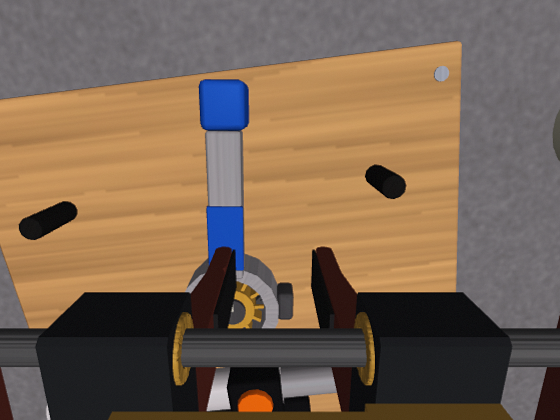

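```bash
python3 - <<'E'
from h import *
from bench import *
c=load("w4.npz")
for n,q,h in [("heel top c",(224,94),.058),("heel near edge",(224.5,130),.058),("steel mid",(225,165),.058),("blue start",(225,207),.058),("postL",(393,188),.063),("postR",(33,228),.063)]: print(n,onplane(c,*q,h).round(4))
s=capture("scene");cv2.imwrite("pics/s2.png",cv2.resize(s["image"][210:360,150:390],None,fx=3.3,fy=3.3)[:,:,::-1])
E
```

```text
heel top c [0.4411 0.1669 0.058 ]
heel near edge [0.4613 0.162  0.058 ]
steel mid [0.4821 0.1569 0.058 ]
blue start [0.5085 0.1501 0.058 ]
postL [0.5178 0.2562 0.063 ]
postR [0.4944 0.027  0.063 ]
```

View pics/s2.png

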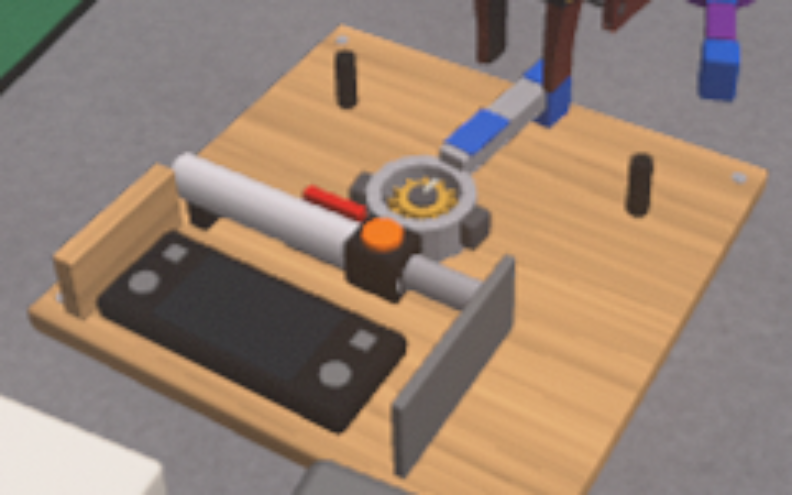

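Bar is drawn most of the way and the button is in view. Next I align over the grip and descend.

```bash
python3 -m jog '0.6 3 -15 0 0 0 0.5;0.6 3 -16 0 0 0 0;0.6 0 0 20 0 0 0;0.6 0 0 30 0 0 0;0.6 0 0 25 0 0 0;0.6 0 0 17 0 0 0;0.6 0 0 0 0 0 0;0.6 0 0 0 0 0 0'
python3 - <<'E'
from h import *
from bench import *
delta([.516,.149,.029],77.1)
c=capture("wrist");cv2.imwrite("pics/w5.png",c["image"][:,:,::-1])
s=capture("scene");cv2.imwrite("pics/s3.png",cv2.resize(s["image"][210:360,150:390],None,fx=3.3,fy=3.3)[:,:,::-1])
E
```

```text
time_s: 5.25
tool_pos: [0.5191, 0.1474, 0.0297]
ee_rot: [0.114, 0.994, -0.0, 0.002]
wrist_force: [-0.1, -0.3, -0.2]
width: 0.0526
t 5.25 pos [0.5191 0.1474 0.0297] F [-0.1 -0.3 -0.2] M [ 0.04 -0.01 -0.03] w 0.0526
shift mm [3.4 0.8 0.7] ydeg 76.95
turn deg [-0.02  0.28 -0.15]
```

View pics/w5.png

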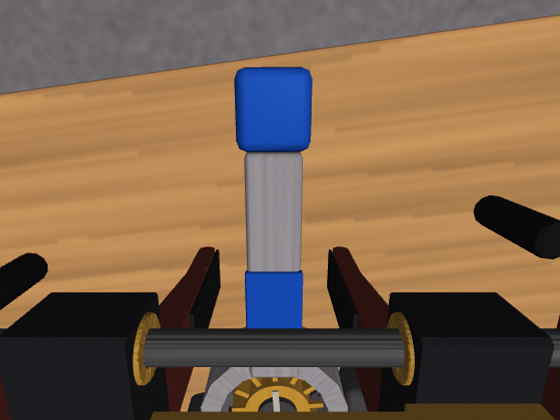

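View pics/s3.png

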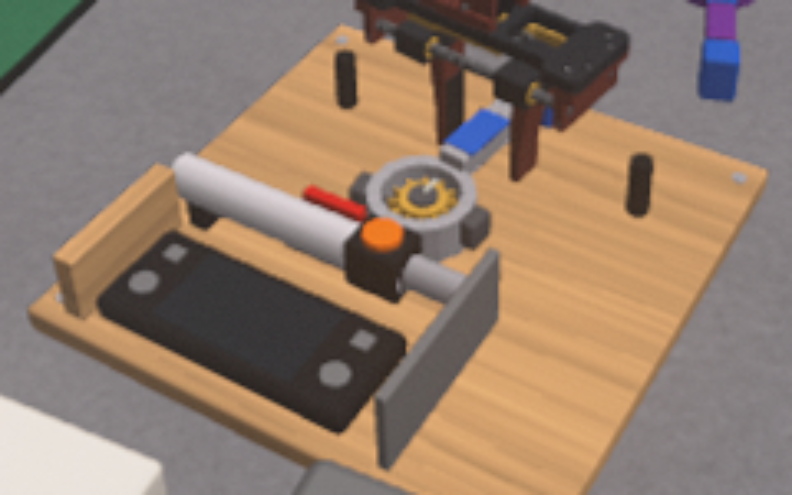

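The handle is centred between the fingers. I close lightly and then do the back stroke.

```bash
python3 -m jog '0.6 2.5 0 0 0 0 0;0 0 0 0 0 0 0;0 0 0 0 0 0 0;0 0 0 0 0 0 0;0 0 0 0 0 0 0;0 0 0 0 0 0 0;0 0 0 0 0 0 0;0 0 0 0 0 0 0' 15
python3 - <<'E'
from h import *
from bench import *
delta([.516,.149,.029],77.1)
c=capture("top");cv2.imwrite("pics/t2.png",cv2.resize(c["image"][95:240,185:325],None,fx=4,fy=4)[:,:,::-1])
E
```

```text
time_s: 6.15
tool_pos: [0.5163, 0.149, 0.0295]
ee_rot: [0.113, 0.994, -0.0, 0.002]
wrist_force: [-3.1, -1.8, 2.5]
width: 0.0217
t 6.15 pos [0.5163 0.149  0.0295] F [-3.1 -1.8  2.5] M [-0.25  0.36 -0.2 ] w 0.0217
shift mm [ 0.3 -0.1  0.5] ydeg 77.02
turn deg [-0.03  0.28 -0.08]
```

View pics/t2.png

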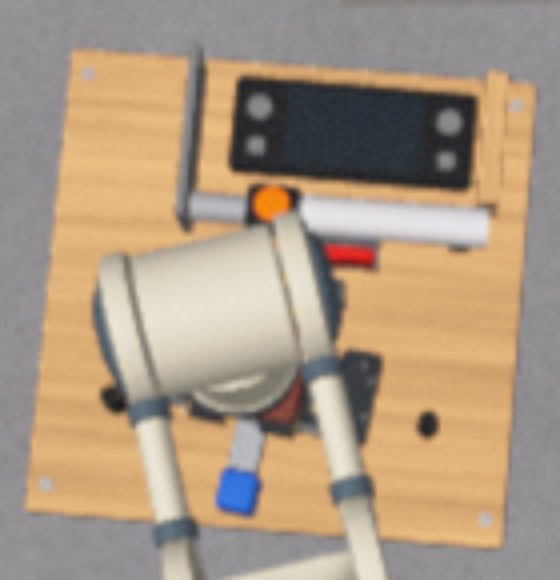

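```bash
python3 -m jog '0 -0.4 -8.1 0 0 0 -6.2;0 -0.4 -8.1 0 0 0 -6.2;0 -0.4 -8.1 0 0 0 -6.2;0 -0.4 -8.1 0 0 0 -6.2;0 -0.4 -8.1 0 0 0 -6.2;0 -0.4 -8.1 0 0 0 -6.2;0 -0.4 -8.1 0 0 0 -6.2;0 0 0 0 0 0 0'
python3 - <<'E'
from h import *
from bench import *
delta([.516,.149,.029],77.1)
c=capture("wrist");cv2.imwrite("pics/w6.png",c["image"][:,:,::-1])
E
```

```text
time_s: 7.0
tool_pos: [0.5253, 0.094, 0.0295]
ee_rot: [-0.263, 0.965, -0.001, 0.003]
wrist_force: [1.6, 0.1, 0.6]
width: 0.0217
t 7.0 pos [0.5253 0.094  0.0295] F [1.6 0.1 0.6] M [ 0.02 -0.09  0.07] w 0.0217
shift mm [-19.9  52.1   0.4] ydeg 120.46
turn deg [-0.1   0.35 43.36]
```

View pics/w6.png

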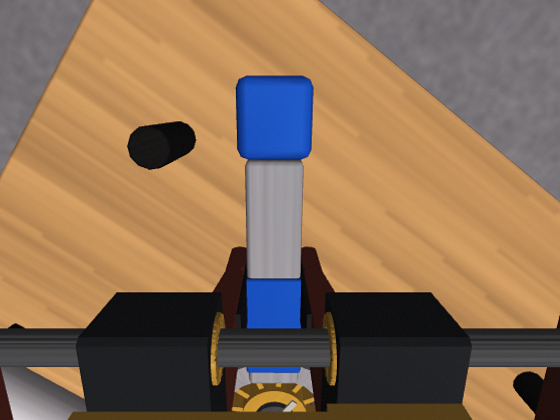

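```bash
python3 -m jog '0 -0.8 11 0 0 0 8.4;0 -0.8 11 0 0 0 8.4;0 -0.8 11 0 0 0 8.4;0 -0.8 11 0 0 0 8.4;0 -0.8 11 0 0 0 8.4;0 -0.8 11 0 0 0 8.4;0 -0.8 11 0 0 0 8.4;0 -0.8 11 0 0 0 8.4'
python3 - <<'E'
from h import *
from bench import *
delta([.516,.149,.029],77.1)
c=capture("wrist");cv2.imwrite("pics/w7.png",c["image"][:,:,::-1])
E
```

```text
time_s: 7.85
tool_pos: [0.5275, 0.1761, 0.0295]
ee_rot: [0.32, 0.948, -0.003, 0.001]
wrist_force: [-7.8, -9.6, 7.3]
width: 0.0226
t 7.85 pos [0.5275 0.1761 0.0295] F [-7.8 -9.6  7.3] M [-1.67  1.28  0.4 ] w 0.0226
shift mm [ -7.2 -28.6   0.7] ydeg 52.73
turn deg [ -0.28   0.2  -24.37]
```

View pics/w7.png

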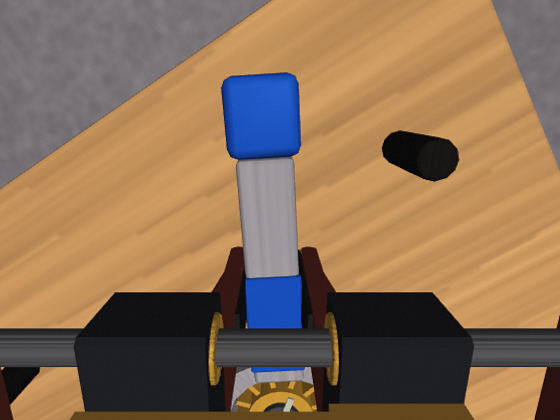

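Driving works: the handle lags about 3° in the grip and the post at (420,155) is clear. Now I do another back and forward stroke.

```bash
python3 -m jog '0 -0.8 -11 0 0 0 -8.4;0 -0.8 -11 0 0 0 -8.4;0 -0.8 -11 0 0 0 -8.4;0 -0.8 -11 0 0 0 -8.4;0 -0.8 -11 0 0 0 -8.4;0 -0.8 -11 0 0 0 -8.4;0 -0.8 -11 0 0 0 -8.4;0 -0.8 -11 0 0 0 -8.4' 22
python3 - <<'E'
from h import *
from bench import *
delta([.516,.149,.029],77.1)
c=capture("wrist");cv2.imwrite("pics/w8.png",c["image"][:,:,::-1]);np.savez("w8.npz",**c)
print(proj(c,[[.590,.133,.048]]))
c=capture("scene");cv2.imwrite("pics/s4.png",cv2.resize(c["image"][210:360,150:390],None,fx=3.3,fy=3.3)[:,:,::-1]);np.savez("s4.npz",**c)
E
```

```text
time_s: 8.7
tool_pos: [0.525, 0.0949, 0.0295]
ee_rot: [-0.264, 0.964, -0.001, 0.003]
wrist_force: [0.0, 0.1, 0.2]
width: 0.0218
t 8.7 pos [0.525  0.0949 0.0295] F [0.  0.1 0.2] M [ 0.17  0.28 -0.1 ] w 0.0218
shift mm [-19.8  51.1   0.4] ydeg 120.63
turn deg [-0.05  0.38 43.53]
[[273.68309395 423.90795917]]
```

View pics/w8.png

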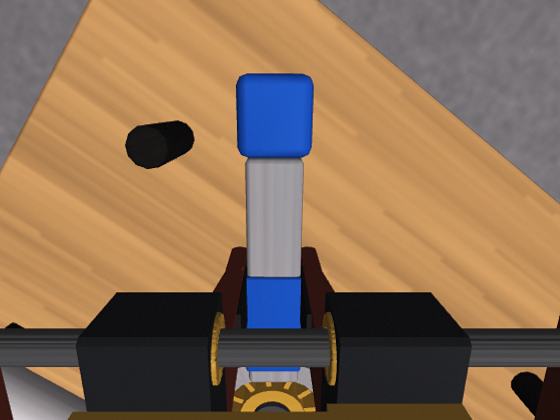

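View pics/s4.png

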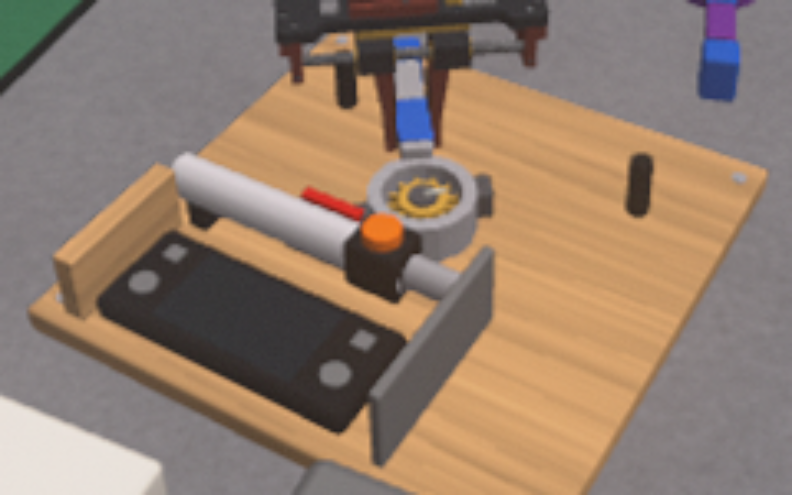

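```bash
cat >> h.py <<'E'
def nutangle(c):
    # brightness of rings around nut axis in rectified view at z=.048
    N=np.array([.590,.133]);S=160;sc=.06/S
    ii,jj=np.mgrid[:S,:S];X=N[0]+.03-ii*sc;Y=N[1]+.03-jj*sc
    p=proj(c,np.stack([X,Y,np.full_like(X,.048)],-1)).reshape(S,S,2).astype(np.float32)
    return cv2.remap(c["image"],p[...,0],p[...,1],cv2.INTER_CUBIC)
E
python3 - <<'E'
from h import *
a=nutangle(load("scene0.npz"));b=nutangle(load("s4.npz"));d=nutangle(load("w1.npz"))
cv2.imwrite("pics/nut1.png",cv2.resize(np.hstack([a,b,d]),None,fx=1.6,fy=1.6)[:,:,::-1])
E
```

```text
(no output)
```

View pics/nut1.png

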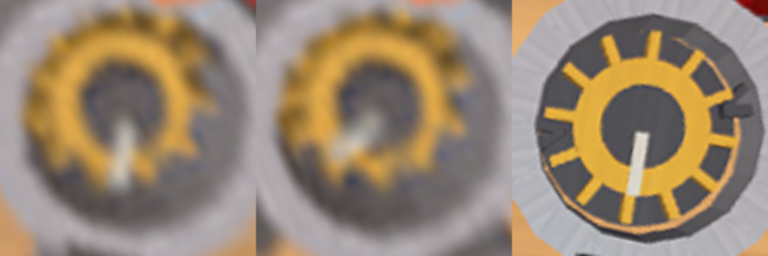

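Nut turned about 0.68 rad on the first stroke, with its mark going from 5° to 44° clockwise of down. Target is about 2.6 rad total, meaning the mark at about 154°. I continue.

```bash
python3 -m jog '0 -0.8 11 0 0 0 8.4;0 -0.8 11 0 0 0 8.4;0 -0.8 11 0 0 0 8.4;0 -0.8 11 0 0 0 8.4;0 -0.8 11 0 0 0 8.4;0 -0.8 11 0 0 0 8.4;0 -0.8 11 0 0 0 8.4;0 -0.8 11 0 0 0 8.4'
python3 - <<'E'
from h import *
from bench import *
delta([.516,.149,.029],77.1)
c=capture("scene");np.savez("s5.npz",**c)
E
python3 -m jog '0 -0.8 -11 0 0 0 -8.4;0 -0.8 -11 0 0 0 -8.4;0 -0.8 -11 0 0 0 -8.4;0 -0.8 -11 0 0 0 -8.4;0 -0.8 -11 0 0 0 -8.4;0 -0.8 -11 0 0 0 -8.4;0 -0.8 -11 0 0 0 -8.4;0 -0.8 -11 0 0 0 -8.4'
python3 - <<'E'
from h import *
from bench import *
delta([.516,.149,.029],77.1)
c=capture("scene");np.savez("s6.npz",**c);w=capture("wrist")
cv2.imwrite("pics/nut2.png",cv2.resize(np.hstack([nutangle(load("s5.npz")),nutangle(c),nutangle(w)]),None,fx=1.6,fy=1.6)[:,:,::-1])
cv2.imwrite("pics/w9.png",w["image"][:,:,::-1])
E
```

```text
time_s: 9.6
tool_pos: [0.5286, 0.1775, 0.0294]
ee_rot: [0.321, 0.947, -0.001, 0.003]
wrist_force: [0.2, -6.3, 1.9]
width: 0.0221
t 9.6 pos [0.5286 0.1775 0.0294] F [ 0.2 -6.3  1.9] M [-0.95 -0.1   0.76] w 0.0221
shift mm [ -7.3 -30.3   0.5] ydeg 52.59
turn deg [ -0.08   0.33 -24.51]
time_s: 10.45
tool_pos: [0.5243, 0.0949, 0.0294]
ee_rot: [-0.264, 0.964, -0.001, 0.003]
wrist_force: [0.6, 1.1, 1.9]
width: 0.0221
t 10.45 pos [0.5243 0.0949 0.0294] F [0.6 1.1 1.9] M [ 0.51  0.1  -0.35] w 0.0221
shift mm [-20.5  50.8   0.3] ydeg 120.65
turn deg [-4.000e-02  3.200e-01  4.355e+01]
```

View pics/nut2.png

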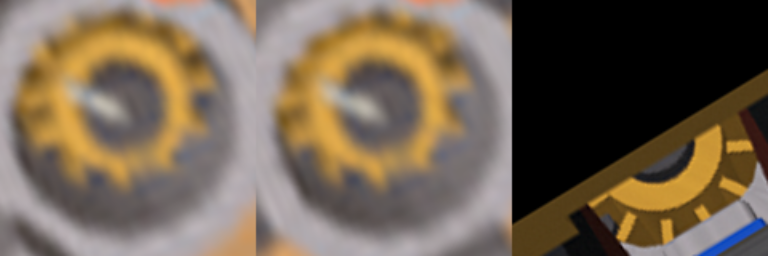

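View pics/w9.png

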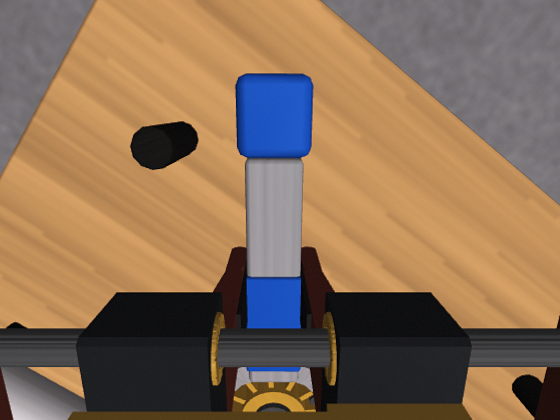

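Mark now at about 118° (roughly 1.95 rad turned). I advance partway and check.

```bash
python3 -m jog '0 -0.8 11 0 0 0 8.4;0 -0.8 11 0 0 0 8.4;0 -0.8 11 0 0 0 8.4;0 -0.8 11 0 0 0 8.4;0 0 0 0 0 0 0;0 0 0 0 0 0 0;0 0 0 0 0 0 0;0 0 0 0 0 0 0'
python3 - <<'E'
from h import *
from bench import *
delta([.516,.149,.029],77.1)
c=capture("scene");np.savez("s7.npz",**c)
cv2.imwrite("pics/nut3.png",cv2.resize(np.hstack([nutangle(load("s4.npz")),nutangle(load("s6.npz")),nutangle(c)]),None,fx=1.6,fy=1.6,interpolation=cv2.INTER_CUBIC)[:,:,::-1])
f=lambda c:cv2.resize(c["image"][250:300,225:305],None,fx=5,fy=5,interpolation=cv2.INTER_CUBIC)
cv2.imwrite("pics/shoe3.png",np.vstack([np.hstack([f(load("scene0.npz")),f(load("s4.npz"))]),np.hstack([f(load("s6.npz")),f(c)])])[:,:,::-1])
E
```

```text
time_s: 11.35
tool_pos: [0.5142, 0.1368, 0.0295]
ee_rot: [0.028, 1.0, -0.0, 0.003]
wrist_force: [3.1, -0.2, -1.4]
width: 0.0222
t 11.35 pos [0.5142 0.1368 0.0295] F [ 3.1 -0.2 -1.4] M [ 0.16 -0.68  0.07] w 0.0222
shift mm [-1.1 12.3  0.5] ydeg 86.82
turn deg [0.01 0.32 9.72]
```

View pics/nut3.png

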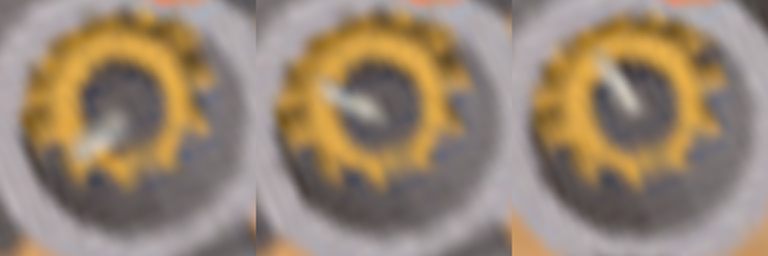

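View pics/shoe3.png

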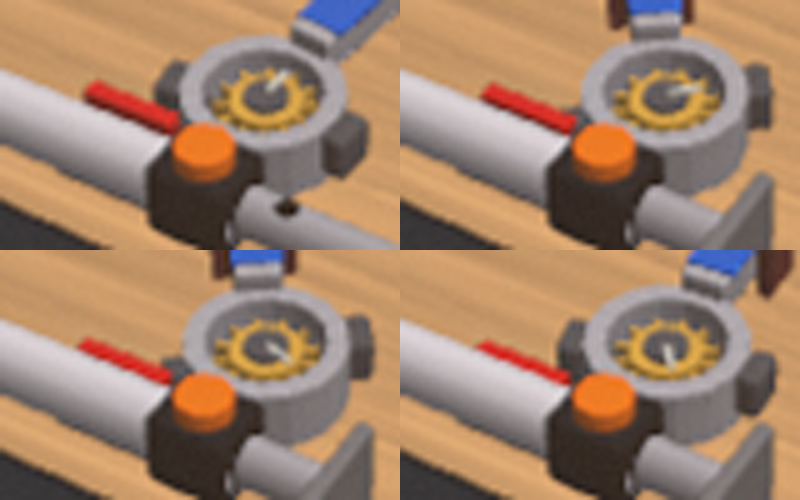

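Mark reads about 150°, so I'm near the target. I release and look closely from above before deciding.

```bash
python3 -m jog '0.5 0 0 0 0 0 0;0.5 0 0 0 0 0 0;0.5 0 0 -20 0 0 0;0.5 0 0 -40 0 0 0;0.5 -40 0 -20 0 0 0;0.5 -45 0 0 0 0 0;0.5 -45 0 0 0 0 0;0.5 0 0 0 0 0 0'
python3 - <<'E'
from h import *
from bench import *
delta([.516,.149,.029],77.1)
c=capture("wrist");np.savez("w10.npz",**c);cv2.imwrite("pics/w10.png",c["image"][:,:,::-1])
cv2.imwrite("pics/nut4.png",cv2.resize(np.hstack([nutangle(load("w1.npz")),nutangle(c)]),None,fx=2.4,fy=2.4,interpolation=cv2.INTER_CUBIC)[:,:,::-1])
E
```

```text
time_s: 12.2
tool_pos: [0.6457, 0.1285, 0.105]
ee_rot: [0.029, 1.0, -0.001, -0.001]
wrist_force: [-1.2, -0.3, -0.8]
width: 0.0442
t 12.2 pos [0.6457 0.1285 0.105 ] F [-1.2 -0.3 -0.8] M [ 0.05  0.05 -0.05] w 0.0442
shift mm [130.6  13.3  76.1] ydeg 86.73
turn deg [-0.15 -0.05  9.63]
```

View pics/w10.png

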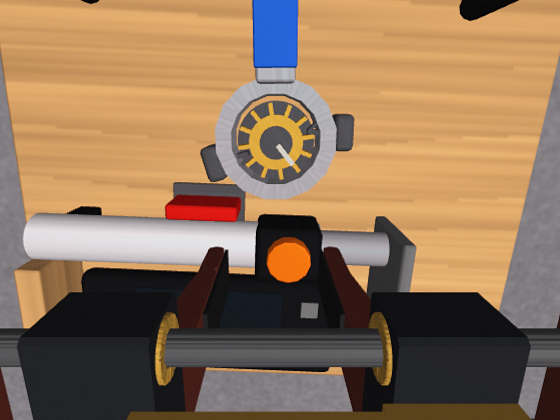

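View pics/nut4.png

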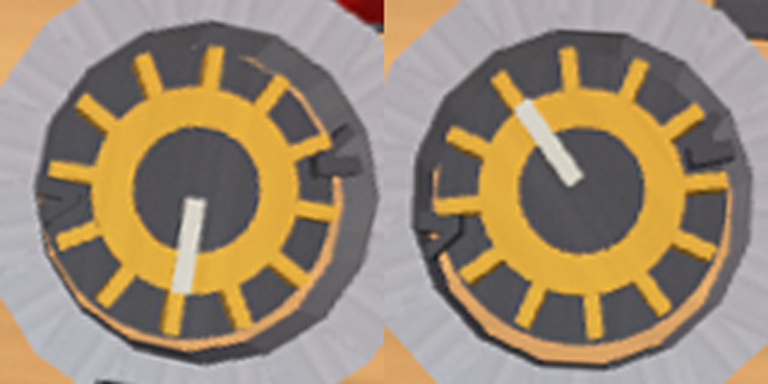

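```bash
python3 - <<'E'
from h import *
yaw=-.098;R=np.array([[np.cos(yaw),-np.sin(yaw)],[np.sin(yaw),np.cos(yaw)]]);n=np.array([.590,.133])
for f in ("w1.npz","w10.npz"):
    c=load(f);W=cloud(c);hsv=cv2.cvtColor(c["image"],cv2.COLOR_RGB2HSV).astype(int)
    m=((hsv[...,0]<6)|(hsv[...,0]>174))&(hsv[...,1]>190)&(hsv[...,2]>120)
    m[:,260:]=0;m[:150]=0;m[240:]=0
    k=m&(c["range_z"]>0);P=W[k];D=(P[:,:2]-n)@R*1000
    z=P[:,2];t=z>np.percentile(z,50)-.004
    print(f,k.sum(),"z pct",np.percentile(z,[2,25,50,75,98]).round(4),"dock x",np.percentile(D[:,0],[1,5,50,95,99]).round(1),"y",np.percentile(D[:,1],[1,99]).round(1))
    g=(np.abs(W[...,2]-.063)<.002);g[:200]=0;g[280:]=0;g[:,200:]=0;g&=hsv[...,1]<60
    B=W[g];print(" bar top dock x",np.median(((B[:,:2]-n)@R*1000)[:,0]))
E
```

```text
w1.npz 1126 z pct [0.0352 0.0508 0.0514 0.0519 0.0529] dock x [33.4 33.8 37.8 42.2 42.9] y [-66.9 -22.9]
 bar top dock x 64.94192026837726
w10.npz 1099 z pct [0.0387 0.0509 0.0515 0.0519 0.0529] dock x [40.6 40.8 44.7 49.2 49.9] y [-66.8 -23. ]
 bar top dock x 64.86776089000851
```

Shoe front is at dock x about 49.5 mm against the bar side at 50, so n is about 2.4 and n0 about 0. Another 0.3 rad or so is needed. I re-grip and drive about 17° more.

```bash
python3 -m jog '0.5 45 0 0 0 0 0;0.5 45 0 0 0 0 0;0.5 40 0 20 0 0 0;0.5 0 0 40 0 0 0;0.5 0 0 16 0 0 0;0.5 0 0 0 0 0 0;0 0 0 0 0 0 0;0 0 0 0 0 0 0'
python3 - <<'E'
from h import *
from bench import *
delta([.5142,.1368,.0295],86.8)
E
python3 -m jog '0 0 0 0 0 0 0;0 -0.6 8.5 0 0 0 6.5;0 -0.6 8.5 0 0 0 6.5;0 -0.4 6.5 0 0 0 5;0 0 0 0 0 0 0;0 0 0 0 0 0 0;0 0 0 0 0 0 0;0 0 0 0 0 0 0'
python3 - <<'E'
from h import *
from bench import *
delta([.5142,.1368,.0295],86.8)
c=capture("wrist");cv2.imwrite("pics/w11.png",c["image"][:,:,::-1])
E
```

```text
time_s: 13.05
tool_pos: [0.5155, 0.1368, 0.0354]
ee_rot: [0.028, 1.0, -0.0, 0.004]
wrist_force: [0.3, 0.3, 1.1]
width: 0.0314
t 13.05 pos [0.5155 0.1368 0.0354] F [0.3 0.3 1.1] M [ 0.03 -0.    0.01] w 0.0314
shift mm [ 1.3 -0.1  5.9] ydeg 86.81
turn deg [-0.01  0.45  0.01]
time_s: 13.85
tool_pos: [0.5204, 0.1589, 0.035]
ee_rot: [0.183, 0.983, -0.0, 0.004]
wrist_force: [-1.0, -3.8, 5.4]
width: 0.0223
t 13.85 pos [0.5204 0.1589 0.035 ] F [-1.  -3.8  5.4] M [-0.65  0.16  0.17] w 0.0223
shift mm [ -2.1 -22.9   5.5] ydeg 68.87
turn deg [ -0.     0.44 -17.93]
```

View pics/w11.png

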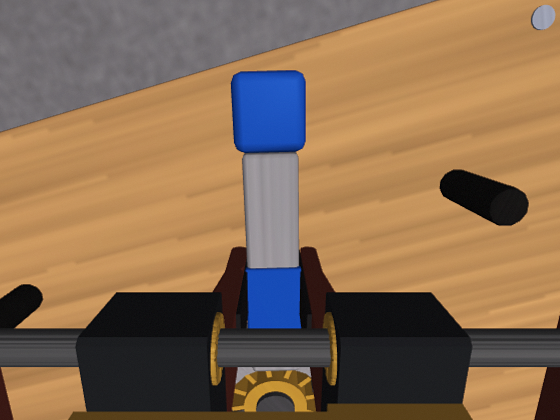

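```bash
python3 -m jog '0.5 0 0 0 0 0 0;0.5 0 0 0 0 0 0;0.5 0 0 -20 0 0 0;0.5 0 0 -40 0 0 0;0.5 -40 0 -14 0 0 0;0.5 -45 0 0 0 0 0;0.5 -45 0 0 0 0 0;0.5 0 0 0 0 0 0'
python3 - <<'E'
from h import *
from bench import *
delta([.516,.149,.029],68.9)
c=capture("wrist");np.savez("w12.npz",**c);cv2.imwrite("pics/w12.png",c["image"][:,:,::-1])
cv2.imwrite("pics/nut5.png",cv2.resize(np.hstack([nutangle(load("w10.npz")),nutangle(c)]),None,fx=2.4,fy=2.4,interpolation=cv2.INTER_CUBIC)[:,:,::-1])
yaw=-.098;R=np.array([[np.cos(yaw),-np.sin(yaw)],[np.sin(yaw),np.cos(yaw)]]);n=np.array([.590,.133])
W=cloud(c);hsv=cv2.cvtColor(c["image"],cv2.COLOR_RGB2HSV).astype(int)
m=((hsv[...,0]<6)|(hsv[...,0]>174))&(hsv[...,1]>190)&(hsv[...,2]>120)
m&=(abs(W[...,2]-.05)<.02)
D=(W[m][:,:2]-n)@R*1000;k=(abs(D[:,0]-44)<15)&(abs(D[:,1]+45)<30);print(k.sum(),np.percentile(D[k,0],[1,5,50,95,99]).round(1))
E
```

```text
time_s: 14.7
tool_pos: [0.6429, 0.1103, 0.1042]
ee_rot: [0.185, 0.983, -0.001, 0.001]
wrist_force: [-1.0, 0.5, -0.6]
width: 0.0438
t 14.7 pos [0.6429 0.1103 0.1042] F [-1.   0.5 -0.6] M [-0.    0.05 -0.01] w 0.0438
shift mm [132.5 -10.   75. ] ydeg 68.68
turn deg [-0.08  0.13 -0.22]
1054 [41.3 41.7 45.5 49.9 50.5]
```

View pics/w12.png

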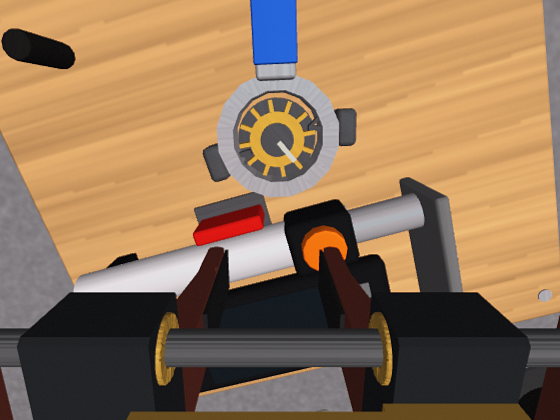

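View pics/nut5.png

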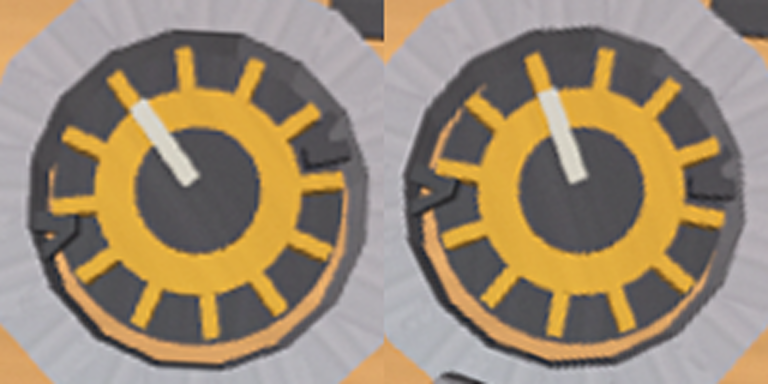

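Nut turned about 2.64 rad in total and the shoe face reads 50.0–50.5 mm, which is contact. The button is up. Next I re-grip firmly at the nominal height.

```bash
python3 - <<'E'
from h import *
delta([.5194,.1583,.029],70.3)
from bench import *
c=load("w12.npz")
for q in [(275,2),(274,60)]: print(onplane(c,*q,.058).round(4))
E
```

```text
t 14.75 pos [0.6411 0.1116 0.105 ] F [-0.2  0.2 -1.5] M [0.02 0.03 0.08] w 0.044
shift mm [130.4  -0.5  75.9] ydeg 68.73
turn deg [-0.05  0.08 -1.57]
[0.5245 0.1569 0.058 ]
[0.5501 0.1464 0.058 ]
```

```bash
python3 -m jog '0.5 45 0 0 0 0 -0.8;0.5 45 0 0 0 0 0;0.5 40 0 0 0 0 0;0.5 0 0 30 0 0 0;0.5 0 0 30 0 0 0;0.5 0 0 16 0 0 0;0.5 0 0 0 0 0 0;0 0 0 0 0 0 0' 45
python3 -m jog '0 0 0 0 0 0 0;0 0 0 0 0 0 0;0 0 0 0 0 0 0;0 0 0 0 0 0 0;0 0 0 0 0 0 0;0 0 0 -3 0 0 0;0 0 0 -6 0 0 0;0 0 0 -6 0 0 0'
python3 - <<'E'
from h import *
from bench import *
delta([.5194,.1583,.029],70.3)
c=capture("wrist");cv2.imwrite("pics/w13.png",c["image"][:,:,::-1])
E
```

```text
time_s: 15.55
tool_pos: [0.519, 0.1586, 0.0322]
ee_rot: [0.177, 0.984, 0.0, 0.003]
wrist_force: [0.5, 0.5, -0.5]
width: 0.039
time_s: 16.35
tool_pos: [0.5204, 0.1568, 0.0444]
ee_rot: [0.177, 0.984, -0.001, 0.004]
wrist_force: [16.0, -5.6, -17.8]
width: 0.0221
t 16.35 pos [0.5204 0.1568 0.0444] F [ 16.   -5.6 -17.8] M [-0.69 -2.14  0.54] w 0.0221
shift mm [ 1.6  1.  15.4] ydeg 69.59
turn deg [-0.06  0.49 -0.71]
```

View pics/w13.png

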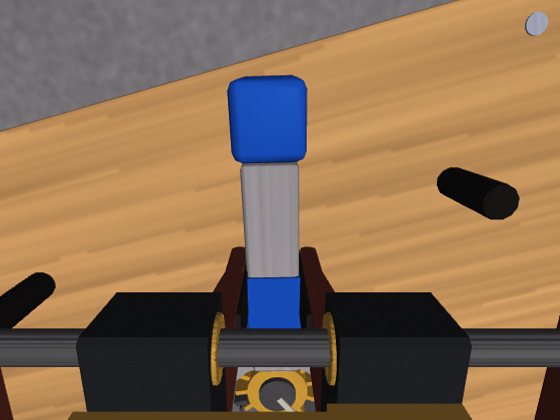

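Force of 16 N along the radial direction: the ring is rubbing the nut. I ease towards the nut and continue gently.

```bash
python3 -m jog '0 -1 0 0 0 0 0;0 -1 0 0 0 -0.7 0;0 0 0 -2 0 -0.7 0;0 0 0 -3 0 0 0;0 0 0 0 0 0 0;0 0 0 0 0 0 0;0 0 0 0 0 0 0;0 0 0 0 0 0 0'
python3 - <<'E'
from h import *
from bench import *
delta([.5194,.1583,.029],70.3)
s=capture("scene");cv2.imwrite("pics/s8.png",cv2.resize(s["image"][190:340,150:390],None,fx=3.3,fy=3.3,interpolation=cv2.INTER_CUBIC)[:,:,::-1])
E
```

```text
time_s: 17.2
tool_pos: [0.521, 0.1564, 0.0481]
ee_rot: [0.177, 0.984, -0.004, 0.015]
wrist_force: [11.8, -3.0, -17.8]
width: 0.0218
t 17.2 pos [0.521  0.1564 0.0481] F [ 11.8  -3.  -17.8] M [-0.42 -1.67  0.58] w 0.0218
shift mm [ 2.8  1.2 19. ] ydeg 69.61
turn deg [-0.12  1.73 -0.69]
```

View pics/s8.png

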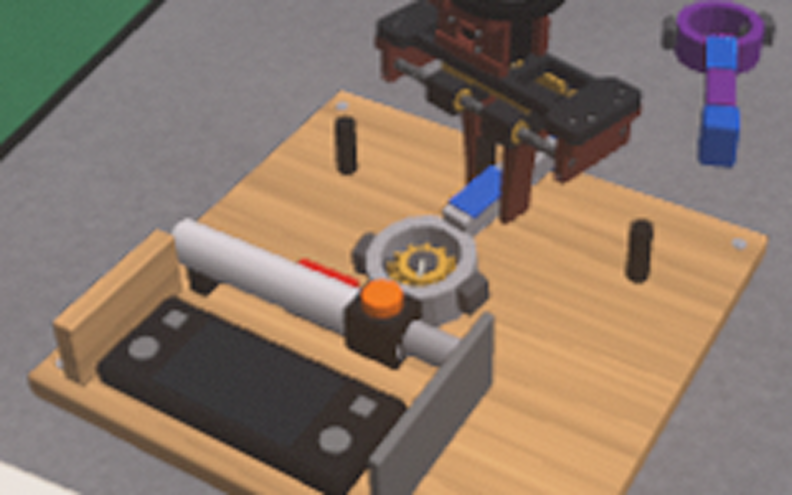

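```bash
python3 - <<'E'
from h import *
from bench import *
c=capture("wrist");W=cloud(c)
for u,v in [(271,300),(270,290),(268,260),(268,220),(267,180),(266,130),(266,100)]:
    print(u,v,np.median(W[v-3:v+4,u-5:u+6].reshape(-1,3),0).round(4))
cv2.imwrite("pics/w14.png",c["image"][:,:,::-1])
E
```

```text
271 300 [0.523  0.1541 0.0729]
270 290 [0.518  0.1557 0.0737]
268 260 [0.5048 0.1597 0.0739]
268 220 [0.488  0.166  0.0762]
267 180 [0.4728 0.1714 0.0783]
266 130 [0.4559 0.1775 0.0805]
266 100 [0.4466 0.181  0.0821]
```

View pics/w14.png

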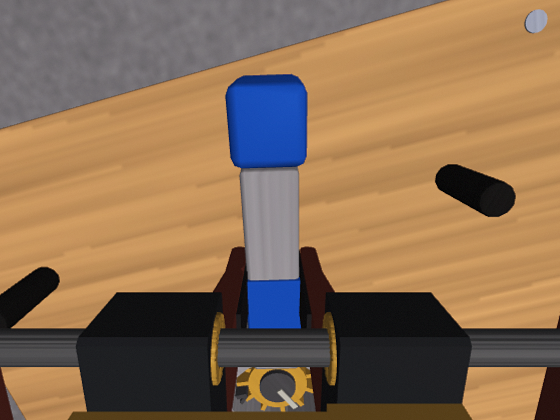

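The head sags about 6.5°. I grip harder and tilt the tool to level the wrench.

```bash
python3 -m jog '0 0 0 0 0 0 0;0 -0.5 0 0 0 -1.5 0;0 -0.5 0 0 0 -1.5 0;0 -0.5 0 0 0 -1.5 0;0 -0.5 0 0 0 -1.5 0;0 0 0 0 0 0 0;0 0 0 0 0 0 0;0 0 0 0 0 0 0' 60
cat > tilt.py <<'E'
from h import *
from bench import *
delta([.5194,.1583,.029],70.3)
c=capture("wrist");W=cloud(c)
P=[np.median(W[v-3:v+4,u-5:u+6].reshape(-1,3),0) for u,v in [(270,290),(268,260),(268,220),(267,180),(266,130),(266,100)]]
a,b=P[0],P[-1];print(a.round(4),b.round(4),"tilt",np.degrees(np.arctan2(b[2]-a[2],np.hypot(*(b-a)[:2]))).round(2))
import sys
cv2.imwrite(sys.argv[1],c["image"][:,:,::-1])
E
python3 tilt.py pics/w15.png
```

```text
time_s: 18.1
tool_pos: [0.5218, 0.1565, 0.0481]
ee_rot: [0.176, 0.982, -0.012, 0.065]
wrist_force: [10.5, -1.1, -17.0]
width: 0.0217
t 18.1 pos [0.5218 0.1565 0.0481] F [ 10.5  -1.1 -17. ] M [ 0.23 -0.85  0.82] w 0.0217
shift mm [ 5.4  0.9 18.5] ydeg 69.66
turn deg [-0.13  7.58 -0.63]
[0.5166 0.1564 0.073 ] [0.4439 0.1824 0.0804] tilt 5.44
```

Pitch slips in the grip under the ring's drag. I lower it back, and re-grip nearer the balance point at full force.

```bash
python3 -m jog '0 0 0 5 0 2 0;0 0 0 5 0 2 0;0 0 0 5 0 2 0;0 0 0 2 0 1.5 0;0.5 0 0 0 0 0 0;0.5 0 0 0 0 0 0;0.5 0 0 0 0 0 0;0.5 0 0 0 0 0 0'
python3 tilt.py pics/w16.png
```

```text
time_s: 18.95
tool_pos: [0.5242, 0.1566, 0.035]
ee_rot: [0.177, 0.984, 0.0, 0.002]
wrist_force: [0.2, 0.1, 0.1]
width: 0.0435
t 18.95 pos [0.5242 0.1566 0.035 ] F [0.2 0.1 0.1] M [-0.   -0.   -0.04] w 0.0435
shift mm [ 5.1 -0.1  6. ] ydeg 69.62
turn deg [ 0.07  0.24 -0.68]
[0.5226 0.1552 0.0592] [0.4502 0.1806 0.0577] tilt -1.11
```

View pics/w16.png

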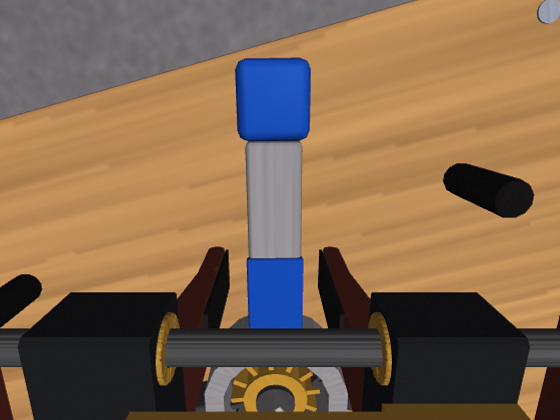

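```bash
python3 -m jog '0.5 -4 0 3 0 0 0;0.5 -4 0 3 0 0 0;0.5 0 0 0 0 0 0;0 0 0 0 0 0 0;0 0 0 0 0 0 0;0 0 0 0 0 0 0;0 0 0 0 0 0 0;0 0 0 0 0 0 0' 60
python3 -m jog '0 0 0 -3 0 0 0;0 0 0 -3 0 0 0;0 0 0 -3 0 0 0;0 0 0 0 0 0 0;0 0 0 0 0 0 0;0 0 0 0 0 0 0;0 0 0 0 0 0 0;0 0 0 0 0 0 0'
python3 tilt.py pics/w17.png
```

```text
time_s: 19.8
tool_pos: [0.5315, 0.1539, 0.0287]
ee_rot: [0.177, 0.984, 0.0, 0.002]
wrist_force: [1.0, 0.1, -0.0]
width: 0.0218
time_s: 20.6
tool_pos: [0.5314, 0.1537, 0.0376]
ee_rot: [0.177, 0.984, -0.0, 0.002]
wrist_force: [2.6, -0.3, -4.2]
width: 0.0213
t 20.6 pos [0.5314 0.1537 0.0376] F [ 2.6 -0.3 -4.2] M [ 0.01 -0.32  0.02] w 0.0213
shift mm [12.9  0.1  8.6] ydeg 69.62
turn deg [ 0.03  0.19 -0.68]
[0.5267 0.1535 0.0681] [0.4576 0.1778 0.0665] tilt -1.3
```

View pics/w17.png

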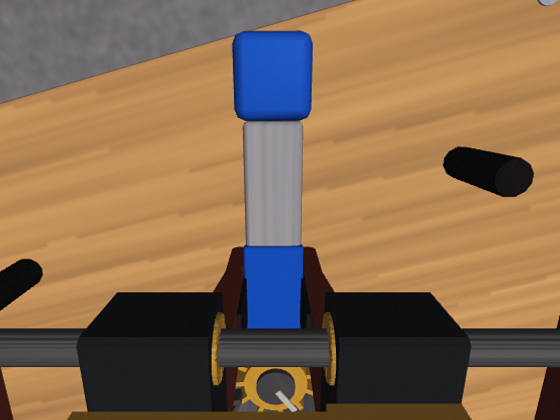

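Now it lifts cleanly: level, with only its weight (4.2 N) on the wrist. I keep lifting.

```bash
python3 -m jog '0 0 0 -4 0 0 0;0 0 0 -5 0 0 0;0 0 0 -5 0 0 0;0 0 0 -5 0 0 0;0 0 0 -5 0 0 0;0 0 0 -5 0 0 0;0 0 0 -5 0 0 0;0 0 0 0 0 0 0'
python3 tilt.py pics/w18.png
```

```text
time_s: 21.45
tool_pos: [0.5318, 0.1539, 0.0728]
ee_rot: [0.177, 0.984, 0.0, 0.002]
wrist_force: [-0.0, 0.0, -3.5]
width: 0.0218
t 21.45 pos [0.5318 0.1539 0.0728] F [-0.   0.  -3.5] M [0.04 0.01 0.04] w 0.0218
shift mm [13.4 -0.3 43.7] ydeg 69.63
turn deg [ 0.09  0.27 -0.67]
[0.5268 0.1537 0.1032] [0.458  0.178  0.1016] tilt -1.31
```

```bash
python3 -m jog '0 0 0 -15 0 0 0;0 0 0 -20 0 0 0;0 0 0 -15 0 0 -4.7;0 0 0 -10 0 0 -5;0 0 0 0 0 0 -5;0 0 0 0 0 0 -5;0 0 0 0 0 0 -4;0 0 0 0 0 0 0'
python3 - <<'E'
from h import *
from bench import *
delta([.4452,-.3332,.13],93.3);print(get_state()["joint_pos"].round(2))
c=capture("wrist");cv2.imwrite("pics/w19.png",c["image"][:,:,::-1]);np.savez("w19.npz",**c)
E
```

```text
time_s: 22.3
tool_pos: [0.5312, 0.1538, 0.1325]
ee_rot: [-0.029, 1.0, -0.0, 0.002]
wrist_force: [-0.7, 0.6, -3.8]
width: 0.0216
t 22.3 pos [0.5312 0.1538 0.1325] F [-0.7  0.6 -3.8] M [0.05 0.02 0.04] w 0.0216
shift mm [ 114.4 -481.2    2.4] ydeg 93.36
turn deg [-0.04  0.23  0.06]
[ 0.22 -0.04  1.52 -0.    1.65 -1.41]
```

View pics/w19.png

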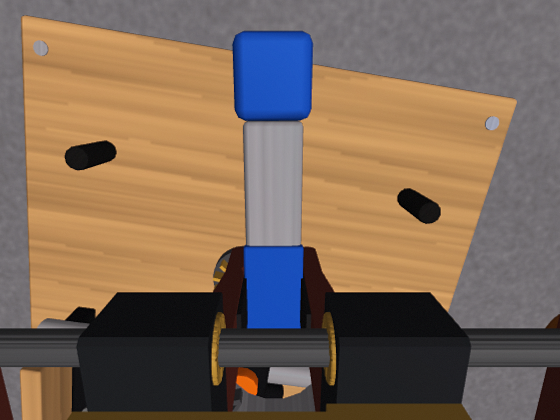

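```bash
python3 -m jog '0 3 -14 0 0 0 0;0 8 -34 0 0 0 0;0 8 -34 0 0 0 0;0 8 -34 0 0 0 0;0 8 -34 0 0 0 0;0 8 -34 0 0 0 0;0 8 -34 0 0 0 0;0 8 -34 0 0 0 0'
python3 -m jog '0 8 -34 0 0 0 0;0 8 -34 0 0 0 0;0 8 -34 0 0 0 0;0 8 -34 0 0 0 0;0 8 -34 0 0 0 0;0 8 -34 0 0 0 0;0 7 -25 0 0 0 0;0 0 0 0 0 0 0'
python3 - <<'E'
from h import *
from bench import *
delta([.4452,-.3332,.13],93.3);print(get_state()["joint_pos"].round(2))
for n in ("wrist","top","scene"):
    c=capture(n);cv2.imwrite(f"pics/m_{n}.png",c["image"][:,:,::-1]);np.savez(f"m_{n}.npz",**c)
E
```

```text
time_s: 23.15
tool_pos: [0.4859, -0.1033, 0.132]
ee_rot: [-0.028, 1.0, -0.001, 0.002]
wrist_force: [0.5, -0.4, -3.9]
width: 0.0215
time_s: 23.95
tool_pos: [0.4432, -0.3364, 0.1315]
ee_rot: [-0.026, 1.0, -0.001, 0.001]
wrist_force: [-0.9, 0.5, -3.3]
width: 0.0215
t 23.95 pos [ 0.4432 -0.3364  0.1315] F [-0.9  0.5 -3.3] M [ 0.02  0.02 -0.05] w 0.0215
shift mm [-2.2  3.1  1.5] ydeg 93.01
turn deg [-0.1   0.12 -0.29]
[-0.71 -0.03  1.51  0.    1.65 -2.33]
```

View pics/m_wrist.png

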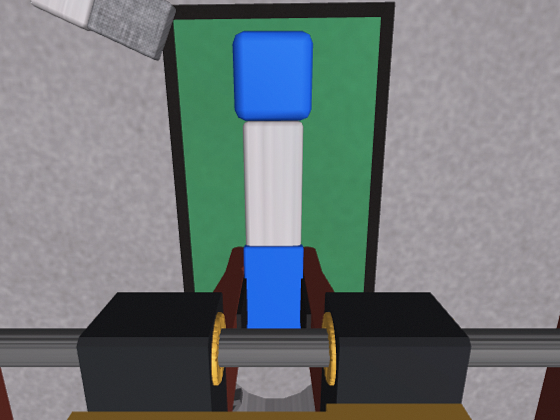

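View pics/m_scene.png

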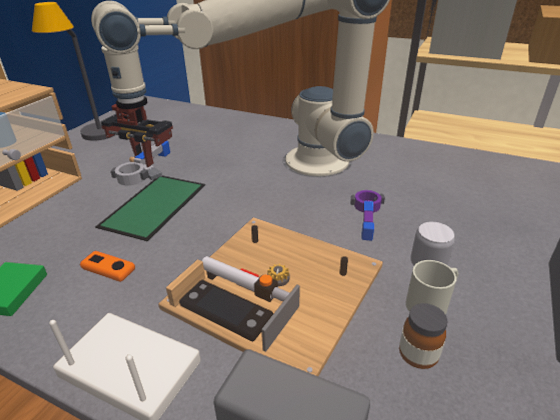

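```bash
python3 - <<'E'
from h import *
c=load("m_wrist.npz")
for q in [(163,13),(393,4),(173,20),(380,16),(188,292),(373,292)]: print(q,onplane(c,*q,.004).round(4))
W=cloud(c);print("heel top",W[60:90,260:290].reshape(-1,3).mean(0).round(4),"far heel edge",W[38,272].round(4), "mat z",W[150,200].round(4))
E
```

```text
(163, 13) [ 0.3065 -0.424   0.004 ]
(393, 4) [ 0.2921 -0.2594  0.004 ]
(173, 20) [ 0.3107 -0.4169  0.004 ]
(380, 16) [ 0.3003 -0.2677  0.004 ]
(188, 292) [ 0.5292 -0.4087  0.004 ]
(373, 292) [ 0.5204 -0.2444  0.004 ]
heel top [ 0.3572 -0.3411  0.1608] far heel edge [ 0.3456 -0.3426  0.1597] mat z [ 0.4031 -0.3977  0.0041]
```

```bash
python3 -m jog '0 -5 2 10 0 0 -0.3;0 0 0 25 0 0 0;0 0 0 25 0 0 0;0 0 0 20 0 0 0;0 0 0 16 0 0 0;0 0 0 10 0 0 0;0 0 0 5 0 0 0;0 0 0 1 0 0 0'
python3 -m jog '0 0 0 1 0 0 0;0 0 0 1 0 0 0;0 0 0 0 0 0 0;0 0 0 0 0 0 0;0 0 0 0 0 0 0;0 0 0 0 0 0 0;0 0 0 0 0 0 0;0 0 0 0 0 0 0'
python3 tilt.py pics/w20.png
```

```text
time_s: 24.9
tool_pos: [0.4506, -0.3305, 0.0195]
ee_rot: [-0.032, 0.999, -0.0, 0.002]
wrist_force: [-0.4, 0.0, -3.1]
width: 0.0218
time_s: 25.7
tool_pos: [0.4505, -0.3308, 0.0177]
ee_rot: [-0.032, 0.999, -0.0, 0.002]
wrist_force: [-0.9, -0.3, -2.5]
width: 0.0214
t 25.7 pos [ 0.4505 -0.3308  0.0177] F [-0.9 -0.3 -2.5] M [-0.03  0.06 -0.03] w 0.0214
shift mm [-99.8 483.8 -11.4] ydeg 93.63
turn deg [-1.000e-02  2.000e-01  2.333e+01]
[ 0.4461 -0.3329  0.048 ] [ 0.3731 -0.3388  0.0466] tilt -1.15
```

View pics/w20.png

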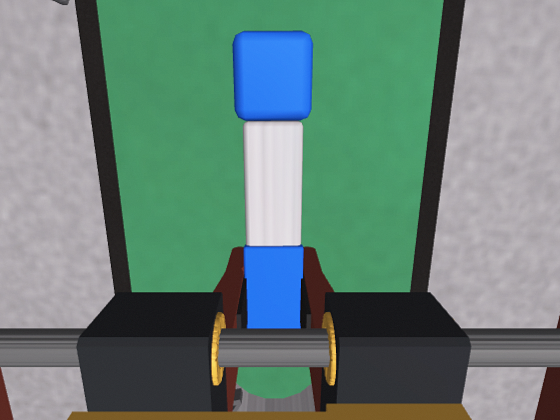

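About 3 mm left: handle top reads 48 mm against about 45 when flat.

```bash
python3 -m jog '0 0 0 1 0 0 0;0 0 0 1 0 0 0;0 0 0 0.8 0 0 0;0 0 0 0 0 0 0;0 0 0 0 0 0 0;0.4 0 0 0 0 0 0;0.4 0 0 0 0 0 0;0.4 0 0 0 0 0 0' 20
python3 -m jog '0.5 0 0 0 0 0 0;0.5 0 0 -10 0 0 0;0.5 0 0 -25 0 0 0;0.5 0 0 -40 0 0 0;0.5 0 0 -40 0 0 0;0.5 0 0 -30 0 0 0;0.5 -40 0 0 0 0 0;0.5 -40 0 0 0 0 0'
python3 - <<'E'
from h import *
from bench import *
delta([.4452,-.3332,.13],93.3)
for n in ("wrist","scene"):
    c=capture(n);cv2.imwrite(f"pics/f_{n}.png",c["image"][:,:,::-1]);np.savez(f"f_{n}.npz",**c)
E
```

```text
time_s: 26.55
tool_pos: [0.4508, -0.331, 0.0154]
ee_rot: [-0.032, 0.999, -0.001, 0.002]
wrist_force: [0.3, 0.1, -0.1]
width: 0.035
time_s: 27.35
tool_pos: [0.5312, -0.3265, 0.1641]
ee_rot: [-0.031, 1.0, -0.002, 0.004]
wrist_force: [0.4, -1.2, -0.3]
width: 0.0442
t 27.35 pos [ 0.5312 -0.3265  0.1641] F [ 0.4 -1.2 -0.3] M [ 0.   -0.02  0.02] w 0.0442
shift mm [86.5 -1.2 33.4] ydeg 93.52
turn deg [-0.25  0.46  0.23]
```

View pics/f_wrist.png

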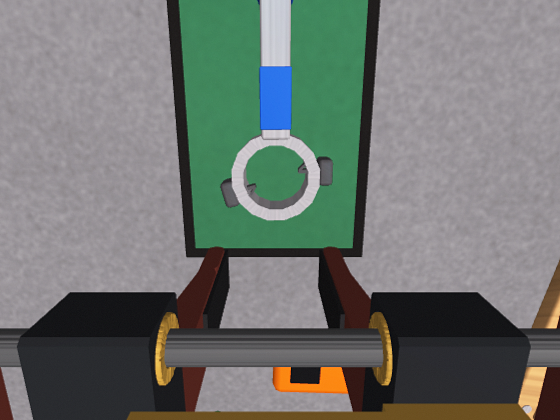

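View pics/f_scene.png

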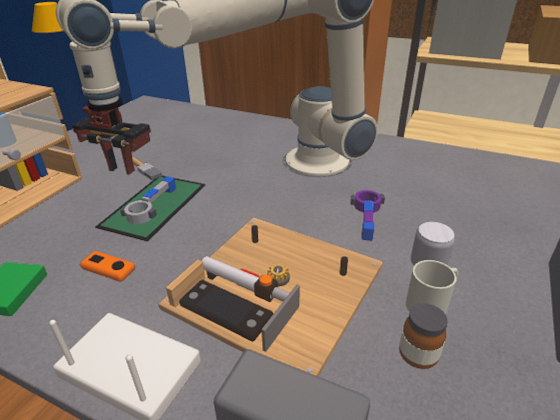

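Wrench lies flat, entirely on the mat. I go back over the dock for a final close check of nut, shoe and button.

```bash
python3 -m jog '0.3 -15 40 -5 0 0 0;0.3 -15 45 0 0 0 0;0.3 -15 45 0 0 0 0;0.3 -15 45 0 0 0 0;0.3 -15 45 0 0 0 0;0.3 -15 45 0 0 0 0;0.3 -15 45 0 0 0 0;0.3 -10 45 0 0 0 0'
python3 -m jog '0.3 -10 45 0 0 0 0;0.3 -5 40 0 0 0 0;0.3 0 20 0 0 0 0;0.3 0 0 0 0 0 0;0.3 0 0 0 0 0 0;0.3 0 0 0 0 0 0;0.3 0 0 0 0 0 0;0.3 0 0 0 0 0 0'
python3 - <<'E'
from h import *
from bench import *
delta([.65,.13,.12])
c=capture("wrist");np.savez("w21.npz",**c);cv2.imwrite("pics/w21.png",c["image"][:,:,::-1])
cv2.imwrite("pics/nut6.png",cv2.resize(np.hstack([nutangle(load("w12.npz")),nutangle(c)]),None,fx=2.4,fy=2.4,interpolation=cv2.INTER_CUBIC)[:,:,::-1])
yaw=-.098;R=np.array([[np.cos(yaw),-np.sin(yaw)],[np.sin(yaw),np.cos(yaw)]]);n=np.array([.590,.133])
W=cloud(c);hsv=cv2.cvtColor(c["image"],cv2.COLOR_RGB2HSV).astype(int)
m=((hsv[...,0]<6)|(hsv[...,0]>174))&(hsv[...,1]>190)&(hsv[...,2]>120)&(abs(W[...,2]-.05)<.02)
D=(W[m][:,:2]-n)@R*1000;k=(abs(D[:,0]-44)<15)&(abs(D[:,1]+45)<30);print(k.sum(),np.percentile(D[k,0],[1,5,50,95,99]).round(1))
o=(hsv[...,0]<18)&(hsv[...,0]>8)&(hsv[...,1]>220)&(hsv[...,2]>200)&(W[...,2]>.055)
print("button",o.sum(),np.percentile(W[o][:,2],[10,50,90]).round(4))
E
```

```text
time_s: 28.25
tool_pos: [0.622, 0.0374, 0.1661]
ee_rot: [-0.032, 0.999, -0.0, 0.002]
wrist_force: [0.5, -0.2, -0.2]
width: 0.0265
time_s: 29.05
tool_pos: [0.6306, 0.1404, 0.1654]
ee_rot: [-0.031, 1.0, -0.0, 0.002]
wrist_force: [0.1, 0.5, 0.8]
width: 0.0266
t 29.05 pos [0.6306 0.1404 0.1654] F [0.1 0.5 0.8] M [0.05 0.03 0.  ] w 0.0266
shift mm [-18.6 -11.6  45.5] ydeg 93.53
669 [41.5 41.8 45.6 50.1 50.6]
button 795 [0.0748 0.0757 0.0764]
```

View pics/w21.png

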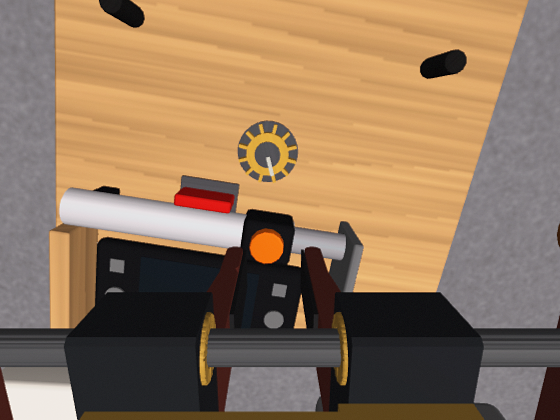

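View pics/nut6.png

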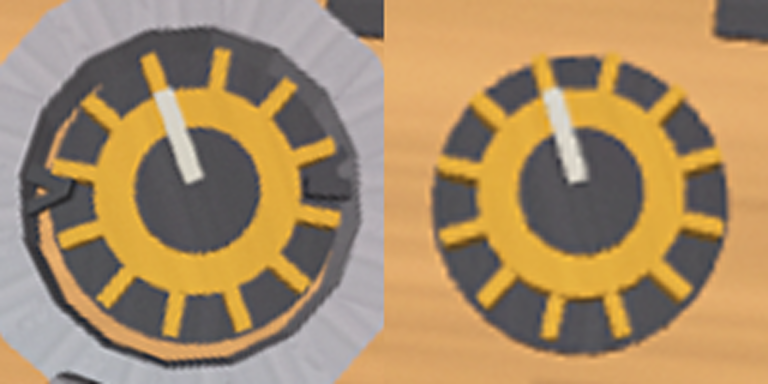

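```bash
python3 -c "
from bench import *
print(finish_job())"
```

```text
the job is handed in; nothing more can be done
None
```

The job is done and handed in at about 29 s of the allowed 72 s.

- **Button and bar:** I pressed the button and let it go. The bar drew in roughly 40 mm by eye in the images. The button is up again, with its top measured at 75.7 mm (76 expected).
- **Nut and clamp:** I turned the nut about 2.64 rad clockwise in several ratchet strokes. The red shoe's face reads about 50 mm in dock x, where the bar's side is. That measurement is only good to about 1–2 mm, so contact rests on the shoe reading and the nut angle together. The starting nut angle could be anywhere from 0 to 0.4. That puts the final angle between 2.64 and 3.04, past the point where the shoe touches and short of the hard stop.
- **Wrench:** The first lift dragged on the nut because the head sagged about 6.5°, with about 17 N on the wrist. I lowered it, gripped again 62 mm from the head's axis, and it came off level. It now lies flat near the middle of the green mat, all of it inside the rim.
- **Last checks:** The nut still reads the same angle after the wrench came off. The console and other objects look unmoved in the pictures, and the gripper is clear above everything.

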